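# Put the fitting lid on the tin of tappets

## Task

Cover the open tin that holds the three tappets: of the two loose lids on the bench, pick the one that fits the tin and set it on so that it sits down on the rim all round, level and centred. Leave the tin standing where it is and do not disturb the other lid.

Things in the scene. Friction and masses are not known exactly. Their poses are not given: they have to be found in the camera images.
- tin_rim (a point): Centre of the mouth, at rim height, of the open round aluminium tin, which stands loose: 96 mm outer and 90 mm inner diameter, 60 mm high, about 0.5 to 1 kg. Three small steel tappets (31 mm diameter, 25 mm high) stand inside on its floor, well below the rim. z points up out of the tin.
- wide_lid_knob (a point): Centre of the upright black knob (24 mm diameter, 36 mm high) on the wide steel lid, which fits the tin; z up. Its disc (104 mm diameter, 5 mm thick) has its top 18 mm and underside 23 mm below this point, then a plug 10 mm deep, tapering from 82 to 66 mm, on which it stands. Seated, the disc rests on the rim, the plug inside, this point 23 mm above the rim. 0.15 to 0.3 kg.
- small_lid_knob (a point): Centre of the black knob on the small steel lid, which is too small for the tin (it would fall in) and is to be left alone. Same knob and heights as the wide lid, but its disc is only 72 mm in diameter. Both lids lie on the bench on the near side of the tin, one to the left and one to the right; which is which varies.
There are look-alikes about, which are no part of the job. What is shaped like the part that bears wide_lid_knob but brown is not meant.

How it is judged (in metres and radians):
At the end, for the whole second after the job is handed in: The wide lid sits on the tin: its knob within 10 mm of the tin's axis and 23 mm (give or take 4) above the rim, lid level with the rim within 5 degrees; the tin upright within 5 degrees and within 30 mm of where it stood; the small lid within 30 mm of where it lay (horizontal distance between wide_lid_knob and tin_rim below 0.01 m and z of wide_lid_knob in the frame of tin_rim between 0.019 and 0.027 m and angle between the z axis of wide_lid_knob and the z axis of tin_rim, either way round below 0.087 rad and angle between tin_rim's own z axis and vertical below 0.087 rad and distance of each of tin_rim, small_lid_knob from where it was at the start of the episode below 0.03 m); the robot touches nothing.
It also fails if it takes over 37 s, if anything falls off the work surface, if the arm or the gripper's body presses on something with over 40 N, if the wrist force passes 120 N, or if a joint passes its speed limit or range.

## Robot

A 6-joint arm with a two-finger parallel gripper is mounted at the origin on a cart in front of the work surface, level with it; the furniture and walls round the work are solid. World frame = base frame: x ahead of the robot, y to its left, z up, the work surface at z = 0. Lengths are in mm, angles in rad, forces in N, time in s.
With the tool pointing down it reaches from about 350 to 975 mm from the base axis. Payload 7.1 kg.
Tool frame: the origin (TCP) lies midway between the tips of the shut fingers; the grasp point (between the pads) lies 19 mm behind it (ctrl.grasp_offset is the distance from the TCP to the grasp point, in mm); z points along the fingers, y is the line along which they close (so a half turn about z gives the same grasp; the last joint's range is limited). The gripper opens to 88 mm and grips with 3 to 60 N. Pads are 20 mm wide; open, the fingers measure 115 mm over their backs; the gripper's body (75 mm by 178 mm) begins 61 mm behind the grasp point.
Start: joints at [1.328, 0.423, 1.63, -0, 1.089, -0.019], TCP at [138.679, 609.404, 222.675] pointing down, gripper open.
Joint ranges: [-3, 3], [-0.9, 2.11], [0.09, 2.58], [-1.31, 4.45], [0.11, 2.69], [-2.54, 2.54]. Speed limits (rad/s): [2.39, 2.39, 3.01, 3.14, 3.14, 3.14].

## Interface

Orientations are given as a rotation vector (axis times angle).
In Python, from workcell import ctrl gives the robot as it stands. The module is installed in compiled form; this text tells all that it offers.
- The arm moves only by the tool servo_tool, never from a script. Its argument "rows" is a list of rows, each a list of 7 numbers: the turn, a rotation vector about the tool's x, y, z as a fraction of full scale, then the shift along the tool's x, y, z as a fraction of full scale, then the finger opening in mm, from 0 to 87.8. A call has 1 to 10 rows; each row is the pose to reach, as a shift and turn from the pose commanded when the call began, along the tool's axes at that moment; what a row does not reach only later rows make up. Full scale, the value 1, is 20 cm for a shift and 1.5 rad for a turn. A row lasts 1/8 s, in which the tool goes at most 62.5 mm and 10.7 degrees, less where a joint would pass 70% of its speed; a pose out of reach is approached as far as the arm can. A call with a number of a shift or a turn outside -1 to 1 is refused whole. A call with a gripper value outside its range is refused whole. The fingers move at their own pace and stop on an object; the grip force is fixed at half the most. Time passes only in rows, so rows that repeat a pose let the fingers close. It gives the time, the measured TCP pose, the force, the opening and the grip force at its end, in the units of the state.
- ctrl.get_obs(): the state, without advancing time (a new reading comes with each control period).
- ctrl.get_image(name): name is "scene" or "top"; returns (picture, depth): 420x560x3 uint8, red, green, blue; 420x560 float32, mm along the optical axis (not along the pixel's ray), 0 where there is no reading.
- ctrl.camera_info(name): a dict with "intrinsics" (3x3 intrinsics, pixels), "R" (3x3) and "t" (3): a world point X has camera coordinates R X + t. Camera axes: x right, y down, z forward; pixel columns grow to the right and rows downward; lengths in mm; the calibration is good to about 2 mm. A picture is of the moment at which its call begins. camera_info takes no time and is no camera call.
- ctrl.close_job(): hands the job in; it is judged then, once.
The state is a dict: "t": time; "qpos": joint angles; "qvel": joint speeds; "joint_torque": joint torques, N m; "ee_pos": TCP position; "orientation": TCP orientation; "ft_force": force on the tool from outside, world axes, zero at the start; "moment": the same for the moment, N m; "width": finger opening in mm; "grasp_force": force on a finger pad.
Only numpy, scipy, OpenCV 4.12 (cv2) and the standard library are available. Lean on these libraries where they do the work, as an engineer would, in place of code of your own. Each camera call takes 0.05 s, during which the arm holds its last target. There are 200 camera calls.

## Working session

There is one attempt and no reset: what is moved stays moved. The work goes in short steps, Python scripts to look and compute and a tool call to move; the robot and the scene stay as the last step left them, time stands still between calls to the robot, and variables do not carry over. Pictures are saved under pics/ and viewed, at most 10 in all, crops included, and the job is handed in when it is done.

Besides the shell and the picture viewer there is one more tool, called after "Call:" as a command line: name --pt "numbers of a row" for each row, then --argument value for the rest. servo_tool: Moves the arm, as the interface text tells. Its arguments: {"type":"object","properties":{"rows":{"type":"array","items":{"type":"array","items":{"type":"number"}}}},"required":["rows"]}

```bash
mkdir -p pics; python3 - <<'E'
from workcell import ctrl
import cv2,numpy as np
ims=[]
for n in("scene","top"):
    p,d=ctrl.get_image(n); np.savez(f"pics/{n}0.npz",p=p,d=d)
    cv2.imwrite(f"pics/{n}0.png",p[:,:,::-1]); c=ctrl.camera_info(n)
    print(n,c["intrinsics"][0],c["R"].round(3).tolist(),(-c["R"].T@c["t"]).round())
o=ctrl.get_obs();print({k:np.round(v,3) for k,v in o.items()})
E
```

```text
scene [425.61680669   0.         280.20977227] [[-0.689, -0.725, 0.01], [-0.556, 0.519, -0.649], [0.465, -0.453, -0.761]] [143. 175. 744.]
top [453.62955936   0.         280.94855345] [[-0.025, -0.999, 0.031], [-0.997, 0.022, -0.079], [0.078, -0.033, -0.996]] [ 474. -187.  915.]
{'t': np.float64(0.1), 'qpos': array([ 1.328,  0.424,  1.631, -0.   ,  1.089, -0.019]), 'qvel': array([-0.   , -0.001, -0.001, -0.   ,  0.   ,  0.   ]), 'joint_torque': array([-0.0000e+00, -5.4562e+01, -2.7432e+01,  6.5000e-02,  1.9000e-02,
       -0.0000e+00]), 'ee_pos': array([138.556, 608.959, 221.995]), 'orientation': array([-3.510e-01, -3.122e+00,  2.000e-03]), 'ft_force': array([-0.992, -1.172, -0.634]), 'moment': array([-0.017,  0.031, -0.006]), 'grasp_force': np.float64(0.0), 'width': np.float64(87.889)}
```

View pics/top0.png

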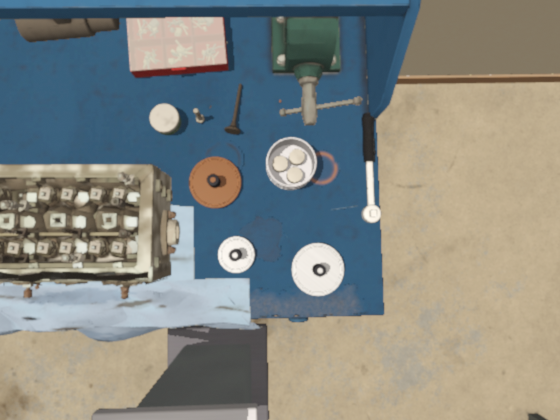

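View pics/scene0.png

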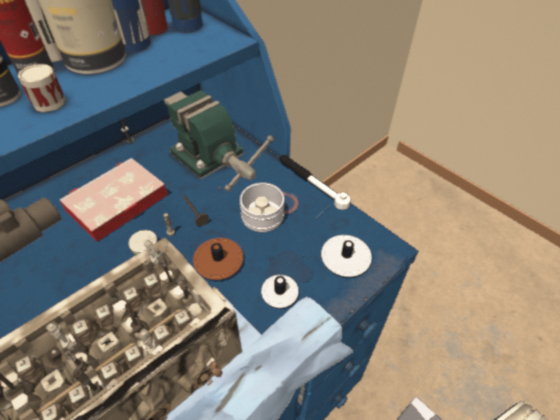

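Top view: the wide steel lid is at (318,270), the small steel lid at (236,255), the brown look-alike at (215,182), and the tin with tappets at (291,163). The wide lid is the large white disc nearest the robot. I'll measure it and confirm the choice in a crop.

```bash
cat > h.py <<'E'
import numpy as np,cv2
from workcell import ctrl
def ray(n,u,v,z):
    c=ctrl.camera_info(n);R,t=c["R"],c["t"];C=-R.T@t
    d=R.T@np.linalg.inv(c["intrinsics"])@np.array([u,v,1.]);return C+d*(z-C[2])/d[2]
def pix(n,X):
    c=ctrl.camera_info(n);q=c["intrinsics"]@(c["R"]@np.array(X,float)+c["t"]);return q[:2]/q[2]
def blob(n,p,mask,near,z):
    cs,_=cv2.findContours(mask.astype(np.uint8),cv2.RETR_EXTERNAL,cv2.CHAIN_APPROX_NONE)
    cs=[c for c in cs if cv2.contourArea(c)>25]
    c=min(cs,key=lambda c:np.hypot(*(c.reshape(-1,2).mean(0)-near)))
    P=np.array([ray(n,u,v,z)[:2] for u,v in cv2.convexHull(c).reshape(-1,2)],np.float32)
    (x,y),r=cv2.minEnclosingCircle(P);return np.round([x,y,2*r],1)
E
python3 - <<'E'
from h import *
for n,L,S,T in(("top",(318,270),(236,255),(291,163)),("scene",(346,256),(280,291),(262,207))):
    p=np.load(f"pics/{n}0.npz")["p"]; hsv=cv2.cvtColor(p,cv2.COLOR_RGB2HSV)
    w=(hsv[:,:,1]<70)&(hsv[:,:,2]>110); k=hsv[:,:,2]<60
    print(n,"wide",blob(n,p,w,L,15),"small",blob(n,p,w,S,15),"tin60",blob(n,p,w,T,60),"knobtop",blob(n,p,k,L,51))
p=np.load("pics/top0.npz")["p"];c=p[120:310,180:380,::-1]
cv2.imwrite("pics/crop0.png",cv2.resize(c,None,fx=3,fy=3,interpolation=2))
d=np.load("pics/top0.npz")["d"]
for u,v in((305,270),(320,268),(313,163),(268,163)):
    print(u,v,d[v,u])
E
```

```text
top wide [ 413.7 -285.2  107.8] small [ 447.4 -125.    75.1] tin60 [ 618.6 -235.3  105. ] knobtop [ 669.3 -388.1   93.9]
scene wide [ 417.5 -285.4  109.2] small [ 450.3 -124.9   77.3] tin60 [ 609.5 -220.6  145.3] knobtop [ 410.8 -270.4   30.5]
305 270 894.85675
320 268 860.7891
313 163 888.7875
268 163 921.5023
```

View pics/crop0.png

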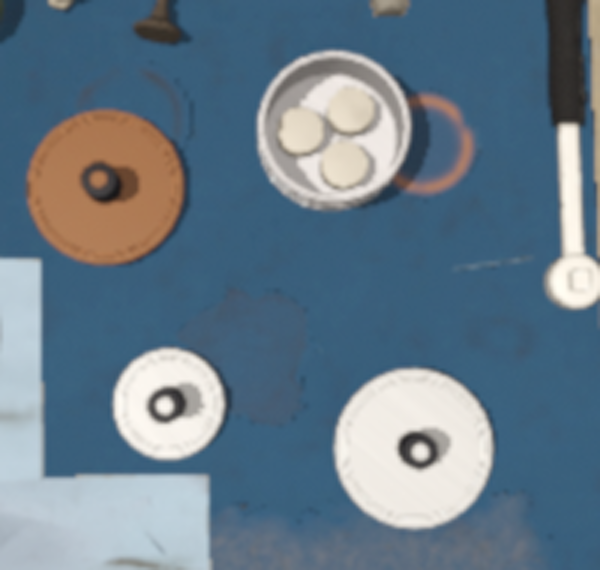

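The crop confirms the wide steel lid: white, 104 mm class, at crop (414,448). The brown lid at (105,185) and the small lid at (170,403) are left alone. Next I refine the rim from depth.

```bash
cat >> h.py <<'E'
def cloud(n,d):
    c=ctrl.camera_info(n);v,u=np.nonzero(d>0);q=np.linalg.inv(c["intrinsics"])@np.stack([u,v,np.ones(len(u))])*d[v,u]
    return (c["R"].T@(q-c["t"][:,None])).T
def near(P,x,y,r,z0,z1):
    return P[(np.hypot(P[:,0]-x,P[:,1]-y)<r)&(P[:,2]>z0)&(P[:,2]<z1)]
def circ(P):
    (x,y),r=cv2.minEnclosingCircle(P[:,:2].astype(np.float32));return np.round([x,y,2*r,np.median(P[:,2])],1),len(P)
E
python3 - <<'E'
from h import *
from scipy.spatial.transform import Rotation as R
for n in("top","scene"):
    P=cloud(n,np.load(f"pics/{n}0.npz")["d"])
    print(n,"rim",circ(near(P,618,-235,60,55,66)),"disc",circ(near(P,414,-285,60,11,19)),"knob",circ(near(P,414,-285,30,47,56)),"small",circ(near(P,448,-125,42,11,19)))
o=ctrl.get_obs();print(R.from_rotvec(o["orientation"]).as_matrix().round(3))
# obstacles taller than 60 along route
P=cloud("top",np.load("pics/top0.npz")["d"]);Q=P[(P[:,2]>90)&(P[:,0]>300)]
H,_,_=np.histogram2d(Q[:,0],Q[:,1],bins=[np.arange(300,900,50),np.arange(-450,650,50)])
M=np.array([[int(max(Q[(abs(Q[:,0]-x)<25)&(abs(Q[:,1]-y)<25),2],default=0)) for y in range(-425,600,50)] for x in range(325,900,50)]);print(M)
E
```

```text
top rim (array([ 622.3, -235.5,   96.1,   59.3]), 278) disc (array([ 414.9, -284.8,  103.7,   14.9]), 1991) knob (array([ 414.9, -284.7,   23.3,   50.8]), 121) small (array([ 447.8, -124.5,   71.4,   15. ]), 891)
scene rim (array([ 625.3, -235.8,   99.6,   59.2]), 250) disc (array([ 416.7, -286.2,  106.1,   14.8]), 1405) knob (array([ 416.8, -286.2,   25. ,   50.5]), 95) small (array([ 449.7, -125.6,   72.7,   15. ]), 724)
[[-0.975  0.222 -0.   ]
 [ 0.222  0.975 -0.001]
 [-0.    -0.001 -1.   ]]
[[  0   0   0   0   0   0   0   0   0   0   0   0   0   0   0   0   0   0
    0   0   0]
 [  0   0   0   0   0   0   0   0   0   0 124   0   0   0   0   0   0   0
    0   0   0]
 [  0   0   0   0   0   0   0   0 128 156 156 186 157 198 153   0   0   0
    0   0   0]
 [  0   0   0   0   0   0   0   0   0 192 142 209 142 209 134   0   0   0
    0   0   0]
 [  0   0   0   0   0   0   0   0   0 215 212 189 134 210 125   0   0   0
    0   0   0]
 [  0   0   0   0   0   0   0   0 128 195 155 154 153 153 151   0   0   0
    0   0   0]
 [  0   0   0   0   0   0   0   0   0 151 152 153 153 153 152   0   0   0
    0   0   0]
 [  0   0   0   0   0   0   0   0   0   0   0   0   0   0   0   0   0   0
    0   0   0]
 [164 147  93   0   0   0   0   0   0   0   0   0   0   0   0   0   0   0
    0   0   0]
 [266 242   0   0   0   0   0   0   0   0   0   0   0   0   0   0   0   0
    0   0   0]
 [287 291 292 291 292 292 292 291 292 291 292 291 292   0   0   0   0   0
    0   0   0]
 [166 157 143 145 144   0   0   0   0   0   0   0   0   0   0   0   0   0
    0   0   0]]
```

Call:
servo_tool --pt "0 0 -0.149 0 0 -0.55 60" --pt "0 0 -0.149 0 0 -0.55 60" --pt "0 0 -0.149 -0.95 -0.81 -0.55 60" --pt "0 0 -0.149 -0.95 -0.81 -0.55 60" --pt "0 0 -0.149 -0.95 -0.81 -0.55 60" --pt "0 0 -0.149 -0.95 -0.81 -0.55 60" --pt "0 0 -0.149 -0.95 -0.81 -0.55 60"

```text
t: 0.98
ee_pos: [289.7, 406.3, 332.6]
orientation: [0.008, 3.142, -0.001]
ft_force: [-0.1, 0.2, 0.5]
width: 60.2
grasp_force: 0.0
```

Call:
servo_tool --pt "0 0 0 -0.75 -1 0 60" --pt "0 0 0 -0.75 -1 0 60" --pt "0 0 0 -0.75 -1 0 60" --pt "0 0 0 -0.75 -1 0 60"

```text
t: 1.48
ee_pos: [438.7, 208.7, 332.7]
orientation: [-0.001, 3.141, 0.001]
ft_force: [0.5, 0.9, -0.1]
width: 60.5
grasp_force: 0.0
```

Call:
servo_tool --pt "0 0 0 -0.1 -1 0 60" --pt "0 0 0 -0.1 -1 0 60" --pt "0 0 0 -0.1 -1 0 60" --pt "0 0 0 -0.1 -1 0 60"

```text
t: 1.98
ee_pos: [458.2, 7.3, 332.6]
orientation: [-0.006, -3.141, 0.0]
ft_force: [0.1, 0.4, -0.1]
width: 60.0
grasp_force: 0.0
```

Call:
servo_tool --pt "0 0 0 0.1 -1 0 60" --pt "0 0 0 0.1 -1 0 60" --pt "0 0 0 0.1 -1 0 60" --pt "0 0 0 0.1 -1 0 60"

```text
t: 2.48
ee_pos: [438.1, -192.3, 332.5]
orientation: [0.004, 3.142, 0.0]
ft_force: [0.6, 0.2, -0.2]
width: 60.1
grasp_force: 0.0
```

Call:
servo_tool --pt "0 0 0 0.113 -0.46 0 60" --pt "0 0 0 0.113 -0.46 0 60" --pt "0 0 0 0.113 -0.46 0.98 60" --pt "0 0 0 0.113 -0.46 0.98 60" --pt "0 0 0 0.113 -0.46 0.98 60" --pt "0 0 0 0.113 -0.46 0.98 60" --pt "0 0 0 0.113 -0.46 0.98 60"

```text
t: 3.35
ee_pos: [416.4, -282.2, 137.4]
orientation: [-0.002, 3.141, 0.0]
ft_force: [-0.2, 0.0, 1.5]
width: 60.2
grasp_force: 0.0
```

```bash
python3 - <<'E'
from h import *
o=ctrl.get_obs();print(o["ee_pos"],o["qpos"].round(2),o["orientation"])
p,d=ctrl.get_image("scene");a=pix("scene",o["ee_pos"]);print(a)
c=cv2.resize(p[150:350,220:480,::-1],None,fx=3,fy=3);cv2.imwrite("pics/s1.png",c)
E
```

```text
[ 416.37060634 -282.18259762  137.4357093 ] [-0.62  0.37  1.96  0.    0.81 -2.19] [-1.59498780e-03  3.14140800e+00  2.21004537e-04]
[353.45592344 217.66262004]
```

View pics/s1.png

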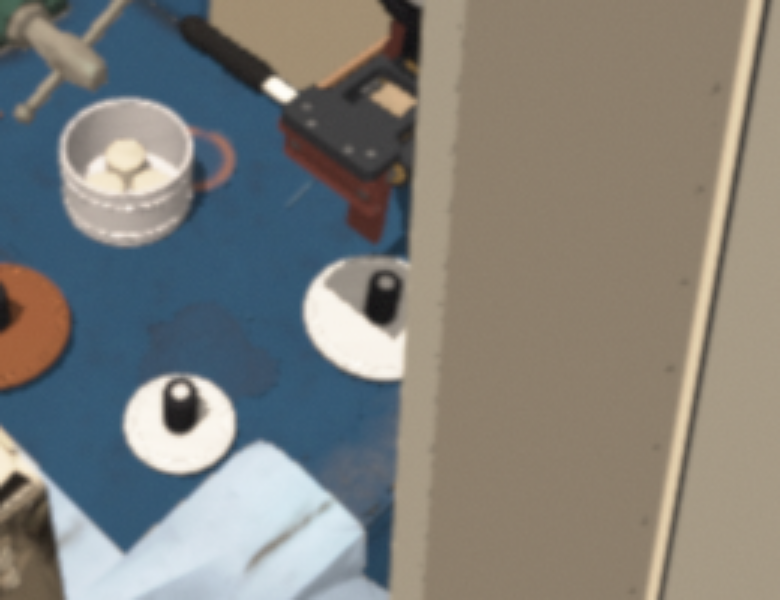

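The scene shows the fingers above the wide lid's knob (crop (385,295)), with the small lid well clear at (180,425). I'll descend and grip.

Call:
servo_tool --pt "0 0 0 0.003 -0.015 0.2 60" --pt "0 0 0 0.003 -0.015 0.4 60" --pt "0 0 0 0.003 -0.015 0.52 60" --pt "0 0 0 0.003 -0.015 0.58 60" --pt "0 0 0 0.003 -0.015 0.58 60" --pt "0 0 0 0.003 -0.015 0.58 60"

```text
t: 4.15
ee_pos: [415.7, -286.5, 22.1]
orientation: [0.0, 3.139, -0.002]
ft_force: [-0.6, -0.3, 0.2]
width: 60.1
grasp_force: 0.0
```

Call:
servo_tool --pt "0 0 0 0 0 0 30" --pt "0 0 0 0 0 0 22" --pt "0 0 0 0 0 0 10" --pt "0 0 0 0 0 0 10" --pt "0 0 0 0 0 0 10" --pt "0 0 0 0 0 0 10" --pt "0 0 0 0 0 0 10"

```text
t: 5.03
ee_pos: [414.6, -285.8, 20.7]
orientation: [-0.001, -3.142, -0.0]
ft_force: [-0.2, -0.3, 2.6]
width: 23.1
grasp_force: 30.0
```

Call:
servo_tool --pt "0 0 0 0 0 -0.15 10" --pt "0 0 0 0 0 -0.4 10" --pt "0 0 0 0 0 -0.6 10" --pt "0 0 0 0 0 -0.6 10"

```text
t: 5.52
ee_pos: [416.0, -286.8, 143.0]
orientation: [0.0, 3.137, -0.005]
ft_force: [-0.5, 0.1, -3.2]
width: 23.6
grasp_force: 30.0
```

Call:
servo_tool --pt "0 0 0 -0.2 0.05 0 10" --pt "0 0 0 -0.4 0.1 0 10" --pt "0 0 0 -0.6 0.15 0 10" --pt "0 0 0 -0.75 0.18 0 10" --pt "0 0 0 -0.75 0.18 0 10"

```text
t: 6.15
ee_pos: [565.4, -248.8, 138.2]
orientation: [0.002, -3.14, -0.002]
ft_force: [-1.2, 0.3, -2.7]
width: 23.8
grasp_force: 30.0
```

```bash
python3 - <<'E'
from h import *
o=ctrl.get_obs();e=o["ee_pos"];print(e,o["width"],o["grasp_force"],o["orientation"])
for n in("top","scene"):
    p,d=ctrl.get_image(n);P=cloud(n,d)
    print(n,"rim",circ(near(P,623.5,-235.6,60,55,66)))
    Q=near(P,e[0],e[1],70,e[2]-12,e[2]+2); print("disc",circ(Q)); A=np.c_[Q[:,:2]-e[:2],np.ones(len(Q))]
    print("plane",np.linalg.lstsq(A,Q[:,2],rcond=None)[0].round(3))
    if n=="scene": cv2.imwrite("pics/s2.png",cv2.resize(p[130:350,200:480,::-1],None,fx=2.7,fy=2.7))
E
```

```text
[ 565.40503348 -248.76459071  138.16499648] 23.766059976974454 29.999514514929615 [ 2.49104833e-03 -3.13973661e+00 -1.52733591e-03]
top rim (array([ 595.6, -198.5,    6.2,   59. ]), 5)
disc (array([ 561.5, -245.7,  102.2,  132.2]), 521)
plane [-1.00000e-03  5.00000e-03  1.32183e+02]
scene rim (array([ 624.5, -235.3,   97.4,   58.8]), 169)
disc (array([ 566.8, -240.5,   96.4,  132.4]), 591)
plane [-1.0000e-03 -1.5000e-02  1.3276e+02]
```

View pics/s2.png

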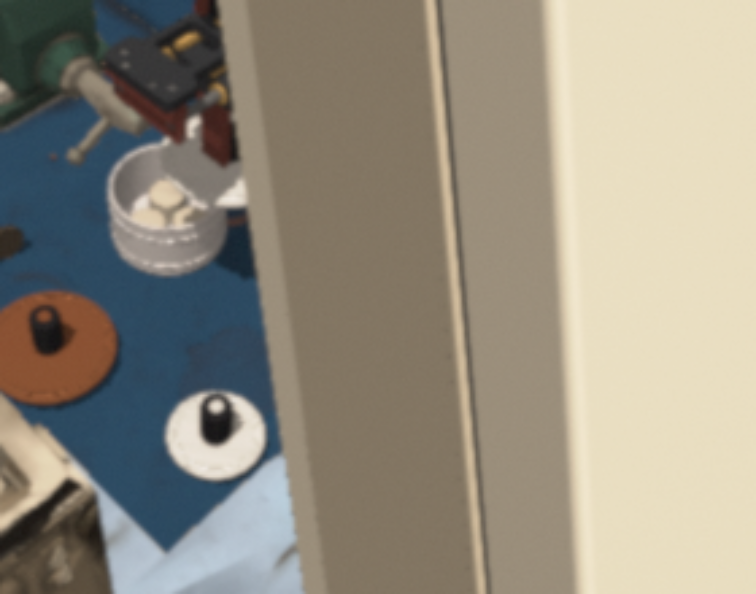

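The lid is held level, with its disc top 6 mm below the TCP as expected, and the tin hasn't moved. Next I go above the tin.

Call:
servo_tool --pt "0 0 0 -0.15 0.035 0 10" --pt "0 0 0 -0.29 0.066 0 10" --pt "0 0 0 -0.29 0.066 0.1 10" --pt "0 0 0 -0.29 0.066 0.21 10" --pt "0 0 0 -0.29 0.066 0.21 10" --pt "0 0 0 -0.29 0.066 0.21 10" --pt "0 0 0 -0.29 0.066 0.21 10"

```text
t: 7.12
ee_pos: [622.8, -237.0, 99.4]
orientation: [0.001, 3.141, -0.001]
ft_force: [-1.0, 1.1, -3.6]
width: 23.3
grasp_force: 30.0
```

```bash
python3 - <<'E'
from h import *
for i in range(4):
    e=ctrl.get_obs()["ee_pos"];print(e.round(1))
    p,d=ctrl.get_image("scene") if i<3 else ctrl.get_image("top")
    if i==2: P=cloud("scene",d);print(circ(near(P,e[0],e[1],70,e[2]-12,e[2]+1)))
P=cloud("top",d);print(circ(near(P,e[0],e[1],70,e[2]-12,e[2]+1)))
E
```

```text
[ 622.8 -237.    99.4]
[ 622.9 -237.    99.5]
[ 622.9 -236.9   99.5]
(array([ 633.1, -220. ,   96.3,   93.5]), 427)
[ 622.9 -236.8   99.4]
(array([ 654.5, -196.7,    8.1,   93.1]), 11)
```

Call:
servo_tool --pt "0 0 0 -0.003 0.006 0.03 10" --pt "0 0 0 -0.003 0.006 0.06 10" --pt "0 0 0 -0.003 0.006 0.09 10" --pt "0 0 0 -0.003 0.006 0.12 10" --pt "0 0 0 -0.003 0.006 0.13 10" --pt "0 0 0 -0.003 0.006 0.135 10" --pt "0 0 0 -0.003 0.006 0.14 10" --pt "0 0 0 -0.003 0.006 0.14 10"

```text
t: 8.32
ee_pos: [623.3, -235.5, 70.9]
orientation: [0.0, 3.141, -0.0]
ft_force: [-0.5, -0.7, -3.2]
width: 23.7
grasp_force: 30.0
```

Call:
servo_tool --pt "0 0 0 0 0 0.004 10" --pt "0 0 0 0 0 0.008 10" --pt "0 0 0 0 0 0.008 10"

```text
t: 8.7
ee_pos: [623.4, -235.5, 70.7]
orientation: [0.0, 3.141, -0.0]
ft_force: [-4.1, 1.1, 9.0]
width: 23.5
grasp_force: 30.0
```

Contact: the force turned from −3 to +9 N at the expected height. I'll release and retreat straight up.

Call:
servo_tool --pt "0 0 0 0 0 0 28" --pt "0 0 0 0 0 0 45" --pt "0 0 0 0 0 0 60" --pt "0 0 0 0 0 0 60" --pt "0 0 0 0 0 -0.1 60" --pt "0 0 0 0 0 -0.35 60" --pt "0 0 0 0 0 -0.65 60" --pt "0 0 0 0 0 -0.9 60" --pt "0 0 0 0 0 -0.9 60"

```text
t: 9.82
ee_pos: [625.9, -236.5, 256.0]
orientation: [0.0, 3.132, -0.006]
ft_force: [0.8, -0.2, 0.1]
width: 59.7
grasp_force: 0.0
```

Call:
servo_tool --pt "0 0 0 0.9 0.8 0 60" --pt "0 0 0 0.9 0.8 0 60" --pt "0 0 0 0.9 0.8 0 60" --pt "0 0 0 0.9 0.8 0 60" --pt "0 0 0 0.9 0.8 0 60"

```text
t: 10.45
ee_pos: [439.9, -73.5, 248.7]
orientation: [0.003, -3.139, -0.001]
ft_force: [0.9, -1.0, -0.6]
width: 59.6
grasp_force: 0.0
```

```bash
python3 - <<'E'
from h import *
print(ctrl.get_obs()["ee_pos"],ctrl.get_obs()["ft_force"])
for n in("top","scene"):
    p,d=ctrl.get_image(n);P=cloud(n,d);cv2.imwrite(f"pics/{n}3.png",p[:,:,::-1])
    Q=near(P,623.5,-235.6,60,60,69)
    if len(Q)>20:
        print(n,"disc",circ(Q),"plane",np.linalg.lstsq(np.c_[Q[:,:2]-[623,-235],np.ones(len(Q))],Q[:,2],rcond=None)[0].round(4))
    for nm,a in(("knob",near(P,623.5,-235.6,40,95,110)),("small",near(P,448,-125,60,11,19))):
        if len(a)>5: print(nm,circ(a))
E
```

```text
[439.86424391 -73.49353745 248.70328968] [ 0.92493204 -0.957811   -0.58317537]
top disc (array([ 624. , -234.6,  104.2,   64.7]), 2138) plane [-3.00000e-04  1.80000e-03  6.47269e+01]
knob (array([ 623.5, -234.7,   24. ,  100.7]), 134)
small (array([ 449.7, -125.8,   70.1,   14.8]), 282)
scene disc (array([ 626.2, -220.5,   98.1,   64.9]), 238) plane [ 3.60000e-03 -6.00000e-03  6.51408e+01]
small (array([ 438.3, -123.1,   95. ,   15. ]), 725)
```

View pics/scene3.png

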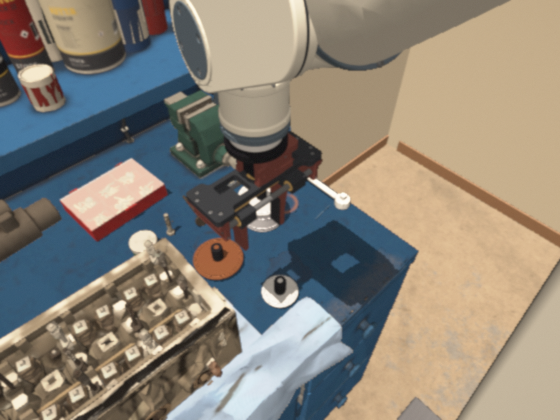

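The lid is seated: disc top at 65 mm and level, knob about 1.5 mm from the tin axis. The small lid is still at scene pixel (280,291), and the arm is clear.

```bash
python3 -c "
from workcell import ctrl
print(ctrl.close_job())"
```

```text
the job is handed in; nothing more can be done
None
```

The wide steel lid is on the tin, level and centred to about 1.5 mm by the top camera; the tin and small lid were not moved, and the job was handed in at about 10.5 s with no verdict shown.

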